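# Set the cap lane to its gauge mark with the thumbwheel

### The job

Set the width of the little cap lane: with a fingertip resting lightly on top of the knurled thumbwheel, roll it, stroke by stroke, until the sliding jaw has closed up to the black line on the gauge tab, so that the jaw's front face is level with the line. Do not push the jaw itself, do not pick anything up, leave the things standing around where they are, and take the hand away at the end.

Things in the scene. Friction and masses are not known exactly. Their poses are not given: they have to be found in the camera images.
- lane_setter: the fixture, fixed on the bench: aluminium bed 190 x 76 x 10 mm, a steel anvil block at the end nearer the robot, a grey housing (70 x 48 mm, top 51 mm above the bench) at the other. Origin: centre of the bed's underside. x runs along the lane from the anvil to the wheel (roughly away from the robot), y to its left, z up. The anvil's face is at x = -74 mm, its top 36 mm above the bench
- thumb_wheel: knurled dark steel thumbwheel, 50 mm diameter, 14 mm wide, on a level axle along the fixture's y, sunk in the housing: only its top 14 mm stand out of the slot. Origin at its centre, 40 mm above the bench. Turning it takes about 1 N along the rim; it stays where it is left. Rolling its top along the fixture's +x (away from the anvil) moves the jaw towards the anvil, rolling it along -x moves the jaw back
- wheel_top (a point): fixed point at the top of the unpressed wheel, mid-width, 65 mm above the bench; it does not turn or sink with the wheel. The wheel is sprung: with its jaw it gives straight down under a finger by up to 4 mm (starts at about 3 N, 7.5 N at 3 mm, 9 N and a hard stop at 4 mm) and comes back up when let go
- jaw: sliding steel jaw, a block 16 mm thick, 44 mm wide, 15 to 34 mm above the bench, between anvil and housing. Origin on the fixture's centre line at bench height, 14 mm behind its front face (the one towards the anvil); fixture's axes. Driven by the wheel through a rack: 10 mm per radian, or 0.4 mm per mm of rim travel. Travel 50 mm, starting 0 to 8 mm from its fully open end
- jaw_edge (a point): top left corner of the jaw's front face (the face towards the anvil), on the side of the gauge tab, 34 mm above the bench; same axes as the fixture
- gauge_mark (a point): the black line (1.8 mm wide) on the gauge tab, at the tab's edge next to the lane, 34 mm above the bench; fixture's axes. The tab is an aluminium block 12 x 12 x 24 mm clamped on the bed left of the lane, its place along the lane differing from run to run. The jaw is set when jaw_edge and gauge_mark agree along the fixture's x
- ink_jar: bystander: white ink jar, 54 mm diameter, 55 mm high, loose, beyond the fixture's far end; origin at the centre of its underside
- hardener_jar: bystander: slim blue-topped jar, 38 mm diameter, 66 mm high, loose, right of the fixture's far end; origin at the centre of its underside
- loose_cap_1: bystander: round black cap, 24 mm diameter, 9 mm high, loose, on the bench just right of the wheel housing; origin at the centre of its underside
- loose_cap_2: bystander: a second round black cap like the first, on the bench right of the jaw; origin at the centre of its underside
- big_jar: bystander: larger ink jar, 60 mm diameter, 62 mm high, loose, further to the right; origin at the centre of its underside

How it is judged:
By the outcome, as a careful person would: the job done as asked, in the order asked, and still so for the second after the job is handed in, with the robot touching nothing.
It also fails if it takes over 48 s, if anything falls off the work surface, if the arm or the gripper's body presses on something with over 40 N, if the wrist force passes 120 N, or if a joint passes its speed limit or range.

### The arm

A 6-joint arm with a two-finger parallel gripper is mounted at the origin on a cart in front of the work surface, level with it; the furniture and walls round the work are solid. World frame = base frame: x ahead of the robot, y to its left, z up, the work surface at z = 0. Lengths are in mm, angles in rad, forces in N, time in s.
With the tool pointing down it reaches from about 300 to 775 mm from the base axis. Payload 14.6 kg.
Tool frame: the origin (TCP) lies on the centre line of the jaws, within the pads' length; the fingertips stand 19 mm ahead of it and the grasp point (between the pads) is the TCP (bot.tip_reach is the distance from the TCP to the fingertips, in mm); y points along the fingers, x is the direction in which the jaws open and shut, and the axes are right-handed (so a half turn about y gives the same grasp; the last joint's range is limited). The gripper opens to 85 mm and grips with 20 to 120 N. Pads are 22 mm wide; open, the fingers measure 114 mm over their backs; the gripper's body (76 mm by 85 mm) begins 54 mm behind the grasp point. The pads swing forward as they close: fully open they stand 13 mm farther back than shut.
Start: joints at [-1.223, 0.3, 1.521, -0, 1.321, -0.067], TCP at [221.646, -503.351, 250.281] pointing down, gripper open.
Joint ranges: [-3.03, 3.03], [-0.79, 2.21], [0.23, 2.52], [-1.04, 4.18], [0, 3.07], [-2.55, 2.55]. Speed limits (rad/s): [2.22, 2.22, 2.57, 3.14, 3.14, 3.14].

### API

Orientations are given as a unit quaternion [w, x, y, z].
In Python, from rig import bot gives the robot as it stands. Calls block until the motion is done:
- bot.move_to(position, orientation): joint-space move of the TCP to a pose.
- bot.servo_line(position, attitude=None, speed=150, until_force=None): straight line of the TCP; attitude=None keeps the orientation; speed is the mean speed in mm/s. With until_force (N) it stops when the force on the tool has changed by that much, and returns True; else False.
- bot.move_joints(angles): joint-space move.
- bot.move_gripper(opening, grip_force=None): finger opening in mm; grip_force is the grip in N (None keeps the last); returns when the fingers have stopped.
- bot.dwell(seconds).
- bot.ik(position, orientation): joint angles nearest the present ones, or None.
- bot.read_state(): the state.
- bot.read_camera(name): name is "scene" or "top"; returns a dict with "image" (480x640x3 uint8, blue, green, red), "depth" (480x640 float32, mm along the optical axis (not along the pixel's ray), 0 where there is no reading), "fovy" (degrees; the focal length in pixels is half the picture's height over the tangent of half this angle, whatever the lens; pixels are square), "cx", "cy" (the principal point, pixels), "k1" (the pictures are not rectified: a ray, as slopes to the right and down, at radius r is drawn at 1 + k1 r^2 times it, then the intrinsics apply), "eye" and "attitude" of the camera in the world. Camera axes: x right, y down, z forward; pixel columns grow to the right and rows downward; lengths in mm; the calibration is good to about 2 mm. A picture is of the moment at which its call begins.
A pose or a line that the arm cannot do raises bot.MotionError and nothing moves.
- bot.finish_job(): hands the job in, once; it reports no verdict.
The state is a dict: "clock": time; "joint_positions": joint angles; "qvel": joint speeds; "effort": joint torques, N m; "ee_pos": TCP position; "tool_rot": TCP orientation; "ft_force": force on the tool from outside, world axes, zero at the start; "moment": the same for the moment, N m; "grip_width": finger opening in mm.
Only numpy, scipy, OpenCV 4.12 (cv2) and the standard library are available. Lean on these libraries where they do the work, as an engineer would, in place of code of your own. Each camera call takes 0.05 s, during which the arm holds its last target.

## Working session

There is one attempt and no reset: what is moved stays moved. The work goes in short steps, each a Python script; the robot and the scene stay as the last script left them, time stands still between calls to the robot, and variables do not carry over. Pictures are saved under pics/ and viewed, and the job is handed in when it is done.

```bash
ls; mkdir -p pics; cat > h.py <<'E'
import numpy as np, cv2
from scipy.spatial.transform import Rotation as R
from rig import bot
def rot(q): return R.from_quat([q[1],q[2],q[3],q[0]]).as_matrix()
def K(c):
    f=240/np.tan(np.radians(c["fovy"])/2); return np.array([[f,0,c["cx"]],[0,f,c["cy"]],[0,0,1]])
def ray(c,uv):
    p=cv2.undistortPoints(np.array(uv,float).reshape(-1,1,2),K(c),np.array([c["k1"],0,0,0.])).reshape(-1,2)
    return np.c_[p,np.ones(len(p))]
def atz(c,uv,z):
    d=ray(c,uv)@rot(c["attitude"]).T; e=np.array(c["eye"]); return e+d*((z-e[2])/d[:,2])[:,None]
def atdepth(c,uv):
    uv=np.array(uv); r=ray(c,uv); D=c["depth"]
    d=np.array([D[int(round(v)),int(round(u))] for u,v in uv.reshape(-1,2)])
    return (r*d[:,None])@rot(c["attitude"]).T+np.array(c["eye"])
def proj(c,P):
    p=(np.atleast_2d(P)-np.array(c["eye"]))@rot(c["attitude"])
    return cv2.projectPoints(p,np.zeros(3),np.zeros(3),K(c),np.array([c["k1"],0,0,0.]))[0].reshape(-1,2)
def grab(n):
    import pickle; c=bot.read_camera(n[0]); cv2.imwrite(f"pics/{n[1]}.png",c["image"]); pickle.dump(c,open(f"{n[1]}.pkl","wb")); return c
E
python3 - <<'E'
from h import *
for n in ("scene","top"):
    c=grab((n,n+"0")); print(n,c["eye"],c["attitude"],c["fovy"],c["cx"],c["cy"],c["k1"])
s=bot.read_state();print(s["clock"],s["ee_pos"],s["tool_rot"],s["ft_force"],s["grip_width"])
E
```

```text
pics
scene [ 234.97759715 -792.49465748  620.16118274] [-0.38445314  0.85885289 -0.3057681   0.14516669] 46.079369664210006 312.6176711929095 249.17002745740317 0.055513296500806344
top [ 495.12425343 -294.32774314  920.15514192] [-0.05705421  0.71540002 -0.69475237  0.04761055] 50.317386000690725 317.7577530176013 240.88708819065604 -0.13103691366512796
0.1 [ 221.59501749 -503.17397044  249.78145378] [ 0.59247556 -0.59202683  0.38661007 -0.38601762] [-0.00317275  0.22803869 -0.70808478] 85.28999813653357
```

View pics/scene0.png

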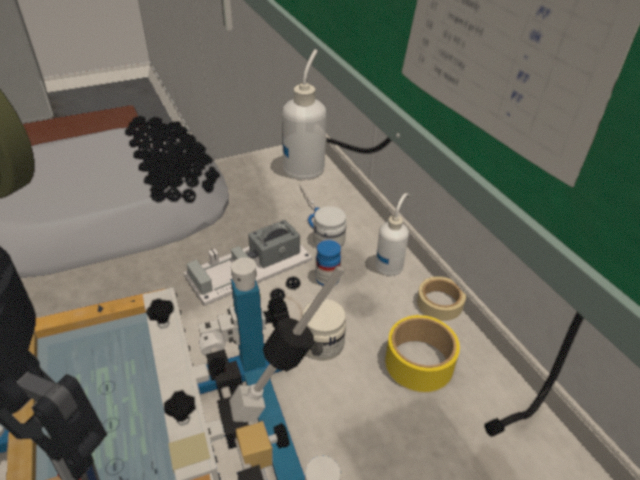

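View pics/top0.png

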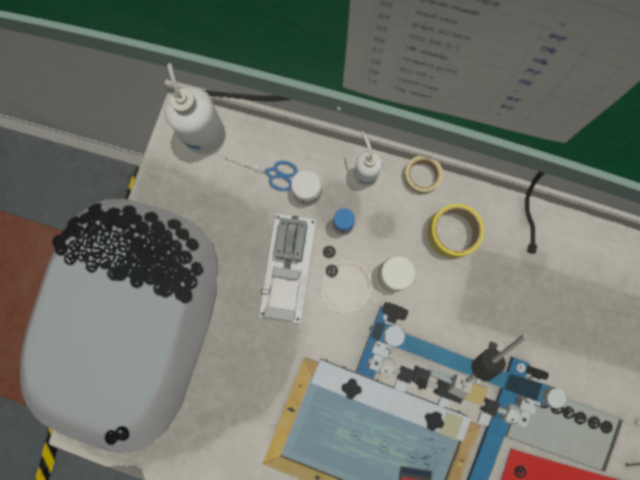

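```bash
python3 - <<'E'
import cv2
a=cv2.imread("pics/top0.png")[205:330,230:390]; cv2.imwrite("pics/topz.png",cv2.resize(a,None,fx=4.7,fy=4.7,interpolation=cv2.INTER_CUBIC))
a=cv2.imread("pics/scene0.png")[200:310,170:350]; cv2.imwrite("pics/scz.png",cv2.resize(a,None,fx=4.4,fy=4.4,interpolation=cv2.INTER_CUBIC))
E
```

```text
(no output)
```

View pics/topz.png

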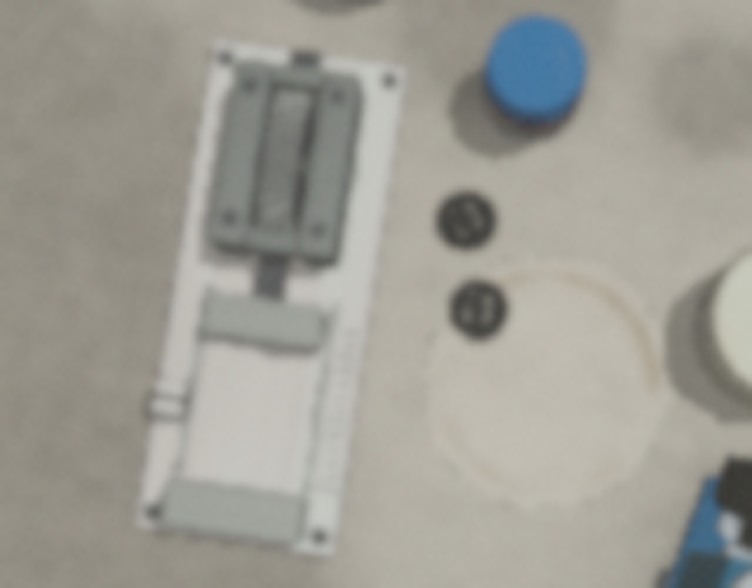

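View pics/scz.png

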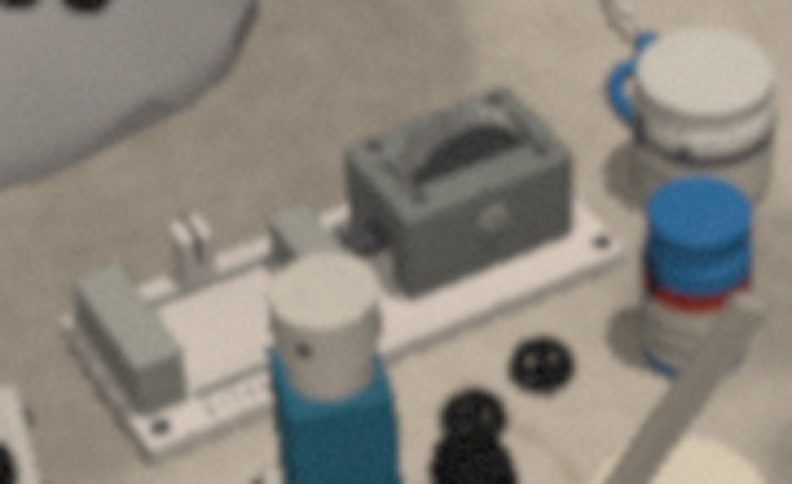

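```bash
cat >> h.py <<'E'
def tz(p,o=(230,205),s=4.7): return (np.array(p,float)+.5)/s-.5+np.array(o)
def load(n):
    import pickle; return pickle.load(open(n+".pkl","rb"))
E
python3 - <<'E'
from h import *
np.set_printoptions(precision=1,suppress=True)
c=load("top0"); s=load("scene0")
P=atz(c,tz([(213,43),(405,68),(332,552),(138,525)]),10); print(P)
print([np.linalg.norm(P[i]-P[(i+1)%4]) for i in range(4)])
x=((P[0]+P[1])-(P[2]+P[3])); x/=np.linalg.norm(x); print("cen",P.mean(0),"yaw",np.degrees(np.arctan2(x[1],x[0])))
print("bed depth",atdepth(c,tz([(265,400),(350,450),(370,250),(290,150),(260,320),(168,405),(240,510)])))
# scene
P=atz(s,tz([(60,322),(152,458),(622,250)],(170,200),4.4),10);print(P)
print("scene depth",atdepth(s,tz([(300,350),(200,310),(480,150),(400,180),(190,235),(300,235),(100,280)],(170,200),4.4)))
for z,p in ((55,(306,187)),(66,(344,221)),(9,tz((466,220))),(9,tz((478,308))),(62,(398,274))): print(atz(c,[p],z),atdepth(c,[p]))
E
```

```text
[[ 678.5 -200.7   10. ]
 [ 670.6 -275.3   10. ]
 [ 485.  -253.5   10. ]
 [ 492.7 -180.    10. ]]
[np.float64(75.02605428424923), np.float64(186.88438574684128), np.float64(73.94450090541135), np.float64(186.89693899211912)]
cen [ 581.7 -227.4   10. ] yaw -6.520377834124748
bed depth [[ 541.3 -226.3   11.2]
 [ 523.7 -258.7    1.3]
 [ 599.6 -264.1   10.6]
 [ 628.7 -235.9   65.7]
 [ 569.5 -225.1   35.4]
 [ 537.  -192.5   36.7]
 [ 499.5 -220.6   37.3]]
[[ 489.8 -183.4   10. ]
 [ 480.6 -259.6   10. ]
 [ 668.  -277.8   10. ]]
scene depth [[ 458.6 -402.6  183.5]
 [ 531.9 -207.5    8.6]
 [ 631.4 -242.1   53.4]
 [ 602.6 -233.4   48.9]
 [ 537.7 -196.2   33.3]
 [ 568.3 -219.4   32.3]
 [ 499.6 -200.5   36.9]]
[[ 718.4 -257.4   55. ]] [[ 718.1 -257.5   56.1]]
[[ 657.9 -324.5   66. ]] [[ 657.7 -324.5   67.1]]
[[ 612.4 -300.4    9. ]] [[ 612.3 -300.4    9.8]]
[[ 578.8 -305.9    9. ]] [[ 578.6 -305.9   10.4]]
[[ 570.5 -417.8   62. ]] [[ 570.6 -417.9   61. ]]
```

```bash
cat >> h.py <<'E'
YAW=np.radians(-6.5); CEN=np.array([581.5,-227.5])
def f2w(p):
    p=np.atleast_2d(np.array(p,float)); cs,sn=np.cos(YAW),np.sin(YAW)
    return np.c_[CEN[0]+cs*p[:,0]-sn*p[:,1],CEN[1]+sn*p[:,0]+cs*p[:,1],p[:,2]]
def w2f(P):
    P=np.atleast_2d(P); d=P[:,:2]-CEN; cs,sn=np.cos(YAW),np.sin(YAW)
    return np.c_[cs*d[:,0]+sn*d[:,1],-sn*d[:,0]+cs*d[:,1],P[:,2]]
def rect(c,z,x0,x1,y0,y1,s=5):
    # ortho view of plane z: image row = along -x, column = along -y
    xs=np.arange(x1,x0,-1/s); ys=np.arange(y1,y0,-1/s)
    X,Y=np.meshgrid(xs,ys,indexing="ij")
    p=proj(c,f2w(np.c_[X.ravel(),Y.ravel(),np.full(X.size,z)])).reshape(X.shape+(2,)).astype(np.float32)
    return cv2.remap(c["image"],p[...,0],p[...,1],cv2.INTER_CUBIC),xs,ys
E
python3 - <<'E'
from h import *
c=load("top0"); s=load("scene0")
def ov(c,o,sz,k,n):
    im=cv2.resize(c["image"][o[1]:o[1]+sz[1],o[0]:o[0]+sz[0]],None,fx=k,fy=k,interpolation=cv2.INTER_CUBIC)
    def poly(pts,col):
        q=((proj(c,f2w(pts))-o+.5)*k-.5); cv2.polylines(im,[np.int32(np.round(q))],True,col,1)
    poly([(-95,-38,10),(95,-38,10),(95,38,10),(-95,38,10)],(0,0,255))
    poly([(-74,-22,36),(-74,22,36)],(0,255,0))
    for hx in (50,): poly([(hx-35,-24,51),(hx+35,-24,51),(hx+35,24,51),(hx-35,24,51)],(255,0,0)); poly([(hx,-7,65),(hx,7,65)],(255,0,255))
    cv2.imwrite(n,im)
ov(c,(250,205),(80,125),4.7,"pics/ovt.png"); ov(s,(170,200),(180,110),4.4,"pics/ovs.png")
a,_,_=rect(c,34,-60,20,-30,45,8); b,_,_=rect(s,34,-60,20,-30,45,8)
cv2.imwrite("pics/rt.png",np.hstack([a,b])[:600,:])
print(a.shape)
E
```

```text
(640, 600, 3)
```

View pics/ovt.png

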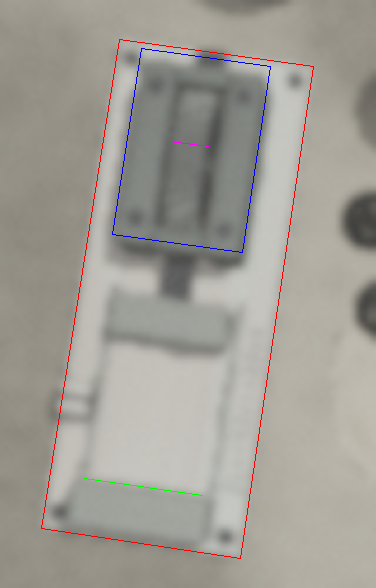

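View pics/ovs.png

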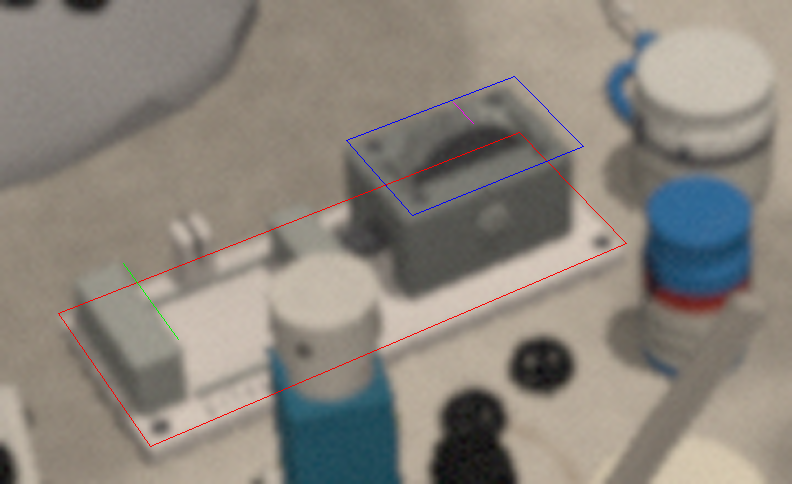

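```bash
python3 - <<'E'
import cv2
a=cv2.imread("pics/rt.png");print(a.shape);cv2.imwrite("pics/rt2.png",cv2.resize(a,(800,int(a.shape[0]*800/a.shape[1]))))
E
```

```text
(600, 1200, 3)
```

View pics/rt2.png

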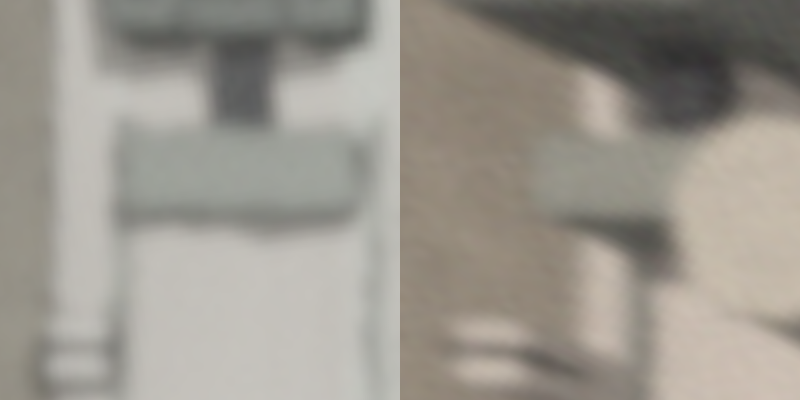

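```bash
python3 - <<'E'
from h import *
for n in("top0","scene0"):
    c=load(n); a,xs,ys=rect(c,34,-60,20,-30,45,4)
    g=cv2.cvtColor(a,cv2.COLOR_BGR2GRAY).astype(float)
    m=lambda lo,hi:g[:,(ys>lo)&(ys<hi)].mean(1)
    J=m(12,20) ; T=m(26,34)
    print(n)
    for i in range(0,len(xs),4 if 0 else 3): print("%.1f J%.0f T%.0f"%(xs[i],J[i],T[i]),end=" | ")
    print()
    # lateral profile
    i=np.argmin(abs(xs+45)); print("lat tab",[(round(y,0),int(v)) for y,v in zip(ys[::4],g[(xs<-42)&(xs>-46)].mean(0)[::4])])
E
```

```text
top0
20.0 J128 T169 | 19.2 J130 T170 | 18.5 J131 T171 | 17.8 J129 T171 | 17.0 J126 T172 | 16.2 J121 T173 | 15.5 J114 T174 | 14.8 J106 T175 | 14.0 J99 T175 | 13.2 J94 T176 | 12.5 J93 T177 | 11.8 J97 T177 | 11.0 J105 T178 | 10.2 J115 T178 | 9.5 J124 T179 | 8.8 J130 T180 | 8.0 J138 T181 | 7.2 J144 T182 | 6.5 J153 T184 | 5.8 J162 T185 | 5.0 J171 T187 | 4.2 J179 T188 | 3.5 J185 T188 | 2.8 J189 T188 | 2.0 J191 T188 | 1.2 J192 T188 | 0.5 J192 T188 | -0.2 J191 T188 | -1.0 J189 T188 | -1.8 J186 T188 | -2.5 J182 T188 | -3.2 J177 T188 | -4.0 J171 T188 | -4.8 J166 T187 | -5.5 J162 T187 | -6.2 J159 T187 | -7.0 J158 T187 | -7.8 J157 T187 | -8.5 J157 T187 | -9.2 J158 T187 | -10.0 J157 T187 | -10.8 J158 T187 | -11.5 J158 T186 | -12.2 J158 T187 | -13.0 J158 T187 | -13.8 J158 T187 | -14.5 J157 T186 | -15.2 J157 T186 | -16.0 J156 T186 | -16.8 J153 T186 | -17.5 J150 T186 | -18.2 J145 T186 | -19.0 J139 T185 | -19.8 J135 T185 | -20.5 J135 T185 | -21.2 J140 T185 | -22.0 J149 T186 | -22.8 J160 T186 | -23.5 J170 T186 | -24.2 J178 T186 | -25.0 J183 T186 | -25.8 J186 T186 | -26.5 J188 T186 | -27.2 J188 T186 | 
[... 5725 characters left out ...]
150), (np.float64(-3.0), 161), (np.float64(-4.0), 173), (np.float64(-5.0), 182), (np.float64(-6.0), 187), (np.float64(-7.0), 188), (np.float64(-8.0), 188), (np.float64(-9.0), 189), (np.float64(-10.0), 189), (np.float64(-11.0), 189), (np.float64(-12.0), 190), (np.float64(-13.0), 191), (np.float64(-14.0), 190), (np.float64(-15.0), 190), (np.float64(-16.0), 191), (np.float64(-17.0), 191), (np.float64(-18.0), 190), (np.float64(-19.0), 191), (np.float64(-20.0), 191), (np.float64(-21.0), 190), (np.float64(-22.0), 189), (np.float64(-23.0), 187), (np.float64(-24.0), 184), (np.float64(-25.0), 181), (np.float64(-26.0), 175), (np.float64(-27.0), 168), (np.float64(-28.0), 159), (np.float64(-29.0), 149)]
```

```bash
python3 - <<'E'
from h import *
o=[]
for n in("top0","scene0"):
    c=load(n); a,xs,ys=rect(c,51,0,100,-40,40,5)
    for x in range(0,100,10): cv2.line(a,(0,(100-x)*5),(6 if x%50 else 20,(100-x)*5),(0,0,255),1)
    for y in range(-40,40,10): cv2.line(a,((40-y)*5,0),((40-y)*5,6 if y else 20),(0,0,255),1)
    o.append(a)
cv2.imwrite("pics/r51.png",np.hstack(o))
print(xs[0],ys[0])
# IK options
from itertools import product
s=bot.read_state(); M=rot(s["tool_rot"]); print(M.round(2))
E
```

```text
100.0 40.0
[[ 0.4  -0.    0.92]
 [-0.92  0.    0.4 ]
 [-0.   -1.    0.  ]]
```

View pics/r51.png

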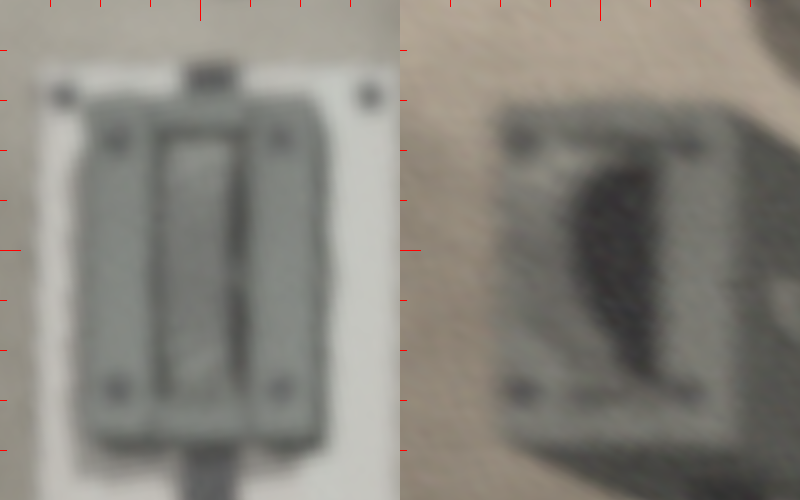

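```bash
cat >> h.py <<'E'
from scipy.spatial.transform import Rotation
fx=np.array([np.cos(YAW),np.sin(YAW),0]); dn=np.array([0,0,-1.])
def Q(sgn=1,alt=False):
    if alt: x=sgn*fx; z=np.cross(x,dn)
    else: z=sgn*fx; x=np.cross(dn,z)
    q=R.from_matrix(np.c_[x,dn,z]).as_quat(); return [q[3],q[0],q[1],q[2]]
W=np.array([46,-1.])
def tp(dx,tipz,dy=0): # TCP world for tip at wheel-offset dx
    p=f2w([W[0]+dx,W[1]+dy,tipz+bot.tip_reach])[0]; return p
E
python3 - <<'E'
from h import *
print(bot.tip_reach)
for alt in(0,1):
  for sg in(1,-1):
    print(alt,sg,[None if (j:=bot.ik(tp(d,z),Q(sg,alt))) is None else np.round(j,2) for d,z in((0,200),(-12,64),(12,64))])
print(tp(0,65))
E
```

```text
19.0
0 1 [array([-0.41,  0.59,  1.17, -0.  ,  1.37,  1.27]), array([-0.42,  0.7 ,  1.33, -0.  ,  1.11,  1.27]), array([-0.41,  0.75,  1.25, -0.  ,  1.14,  1.28])]
0 -1 [array([-0.41,  0.59,  1.17, -0.  ,  1.37, -1.87]), array([-0.42,  0.7 ,  1.33, -0.  ,  1.11, -1.87]), array([-0.41,  0.75,  1.25, -0.  ,  1.14, -1.86])]
1 1 [array([-0.41,  0.59,  1.17, -0.  ,  1.37, -0.3 ]), array([-0.42,  0.7 ,  1.33, -0.  ,  1.11, -0.3 ]), array([-0.41,  0.75,  1.25, -0.  ,  1.14, -0.29])]
1 -1 [None, None, None]
[ 627.09110215 -233.70091969   84.        ]
```

```bash
python3 - <<'E'
from h import *
bot.move_gripper(0)
bot.move_to(tp(-9,200),Q()); 
bot.servo_line(tp(-9,78),speed=150)
s=bot.read_state(); f0=np.array(s["ft_force"]); print(s["clock"],f0,s["grip_width"])
r=bot.servo_line(tp(-9,61.5),speed=12,until_force=2)
s=bot.read_state(); print(r,s["clock"],s["ee_pos"]-tp(-9,0),np.array(s["ft_force"])-f0)
c=grab(("scene","scene1")); grab(("top","top1"))
s=bot.read_state(); print(s["clock"],s["ee_pos"][2]-19,np.array(s["ft_force"])-f0)
E
```

```text
3.5833 [-0.56404834  0.32432814  0.23060926] 0.008434089338858985
True 4.6167 [-6.04599565e-02  1.84241225e-02  6.42169774e+01] [ 0.94371119 -1.0858881   2.7472416 ]
4.7167 64.20720746732079 [ 0.93898665 -0.65945775  3.9693382 ]
```

View pics/scene1.png

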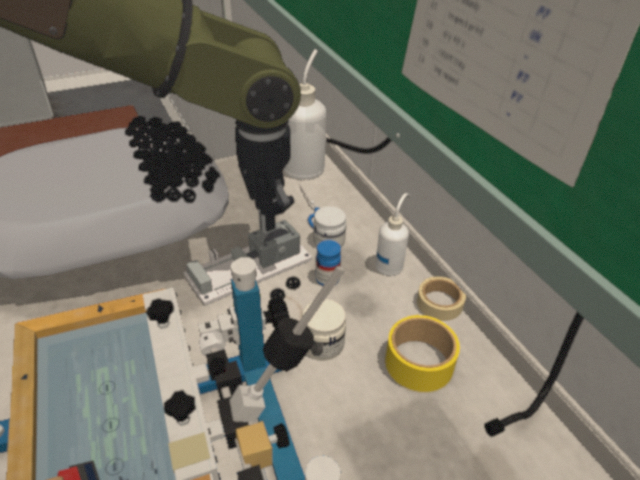

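View pics/top1.png

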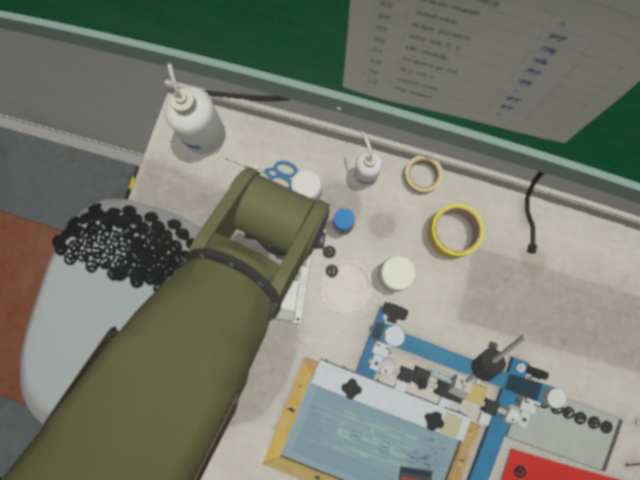

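```bash
cat >> h.py <<'E'
def stroke(d0,d1,first=False,z=64.0,v=25):
    """assumes tip above or on wheel; goes d0 -> d1 under light pressure, lifts"""
    if not first:
        bot.servo_line(tp(d0,72),speed=120); 
        bot.servo_line(tp(d0,67),speed=60)
    bot.servo_line(tp(d0,z),speed=10)
    a=bot.read_state()
    bot.servo_line(tp(d1,z),speed=v)
    b=bot.read_state()
    for s in(a,b): print("%.2f"%s["clock"],w2f(s["ee_pos"]-[0,0,19]).round(2)-[46,-1,0],np.round(s["ft_force"],2))
E
python3 - <<'E'
from h import *
stroke(-9,9,True)
bot.servo_line(tp(9,72),speed=80)
grab(("scene","scene2"))
for n in("scene0","scene1","scene2"):
    c=load(n); a,xs,ys=rect(c,34,-60,20,-30,45,4); g=cv2.cvtColor(a,cv2.COLOR_BGR2GRAY).astype(float)
    J=g[:,(ys>12)&(ys<20)].mean(1); print(n,[int(v) for v in J[(xs<-12)&(xs>-50)][::3]], xs[xs<-12][0])
print(bot.read_state()["clock"])
c=load("scene2");a=c["image"][200:310,170:350]; cv2.imwrite("pics/scz2.png",cv2.resize(a,None,fx=4.4,fy=4.4,interpolation=cv2.INTER_CUBIC))
E
```

```text
4.97 [[-8.970e+00  2.000e-02  6.407e+01]] [-0.98  0.47  3.95]
5.83 [[ 9.100e+00 -5.000e-02  6.409e+01]] [ 0.44 -1.73  3.95]
scene0 [146, 147, 147, 146, 145, 145, 143, 141, 138, 135, 130, 125, 121, 121, 126, 131, 134, 135, 136, 137, 137, 137, 138, 138, 137, 136, 137, 138, 138, 138, 138, 137, 137, 139, 140, 139, 139, 139, 138, 137, 137, 137, 135, 131, 127, 120, 113, 107, 103, 104, 110] -12.25
scene1 [100, 99, 98, 97, 97, 97, 98, 98, 99, 99, 97, 96, 94, 92, 93, 94, 95, 94, 94, 93, 92, 92, 93, 94, 94, 93, 94, 94, 94, 94, 94, 94, 94, 94, 94, 95, 94, 94, 96, 100, 104, 107, 112, 117, 119, 114, 106, 100, 98, 100, 104] -12.25
scene2 [93, 94, 95, 96, 97, 97, 98, 99, 99, 97, 97, 98, 99, 99, 99, 99, 99, 98, 97, 95, 94, 93, 91, 91, 91, 91, 91, 93, 94, 94, 95, 94, 94, 95, 99, 105, 113, 122, 129, 133, 134, 133, 131, 127, 121, 115, 108, 101, 97, 99, 105] -12.25
6.1333
```

View pics/scz2.png

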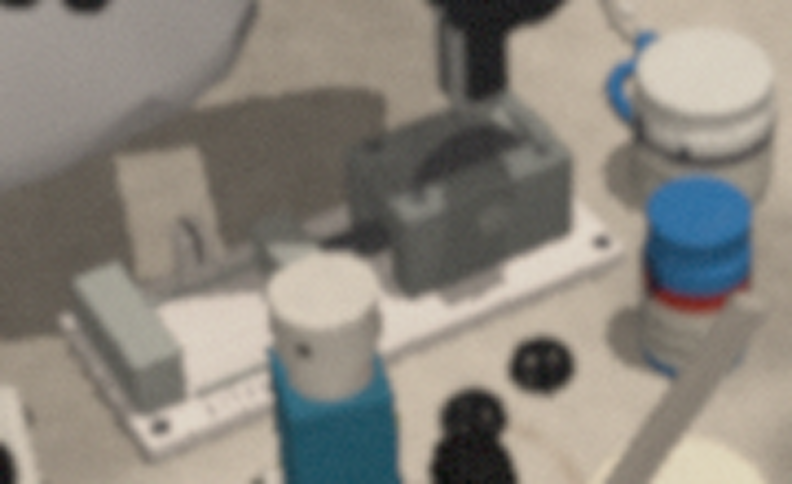

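```bash
python3 - <<'E'
from h import *
stroke(-9,9); bot.servo_line(tp(9,72),speed=80)
stroke(-9,9); bot.servo_line(tp(9,72),speed=80)
grab(("scene","scene3"))
j=bot.read_state()["joint_positions"]; 
bot.servo_line(tp(0,150),speed=200)
j=np.array(bot.read_state()["joint_positions"]); j[0]+=0.75 
bot.move_joints(list(j)); 
grab(("top","top3")); grab(("scene","scene3b"))
print(bot.read_state()["clock"])
for n,o in(("scene3b",(170,200)),("top3",(230,205))):
    a=load(n)["image"][o[1]:o[1]+120,o[0]:o[0]+170]; cv2.imwrite(f"pics/{n}z.png",cv2.resize(a,None,fx=4.5,fy=4.5,interpolation=cv2.INTER_CUBIC))
E
```

```text
7.13 [[-8.760e+00 -2.000e-02  6.441e+01]] [-0.04 -0.11  3.54]
8.00 [[ 9.11 -0.08 64.11]] [ 1.06 -0.26  4.68]
9.25 [[-8.78e+00 -2.00e-02  6.44e+01]] [-0.52  0.07  3.79]
10.12 [[ 9.11 -0.08 64.09]] [ 1.46 -1.1   5.17]
12.8417
```

View pics/top3.png

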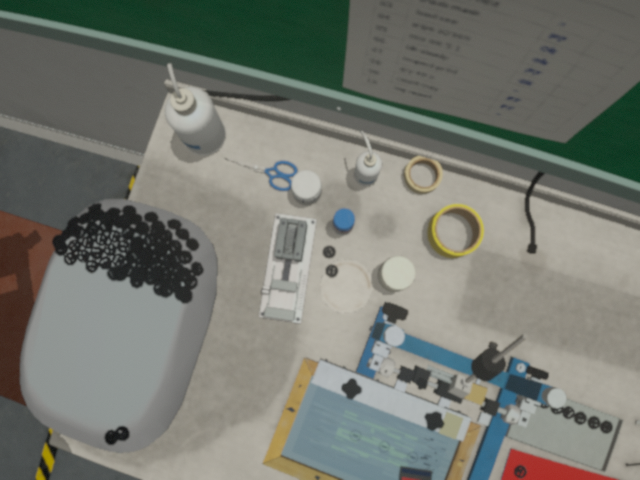

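View pics/top3z.png

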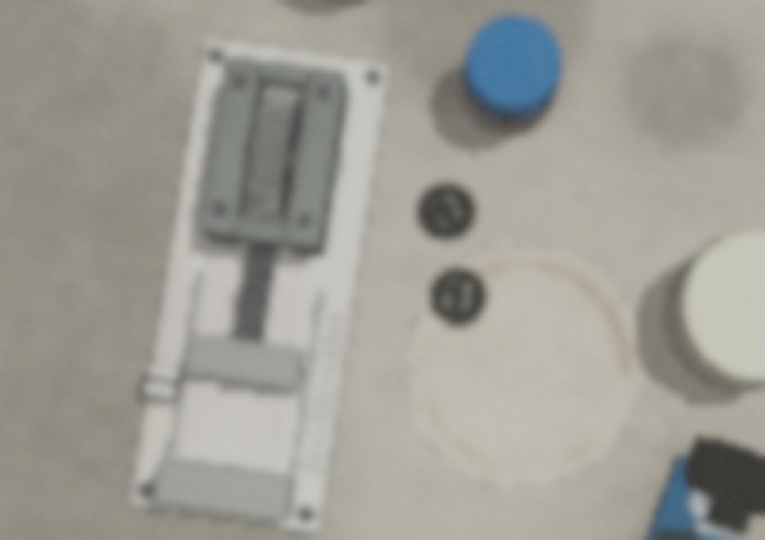

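View pics/scene3bz.png

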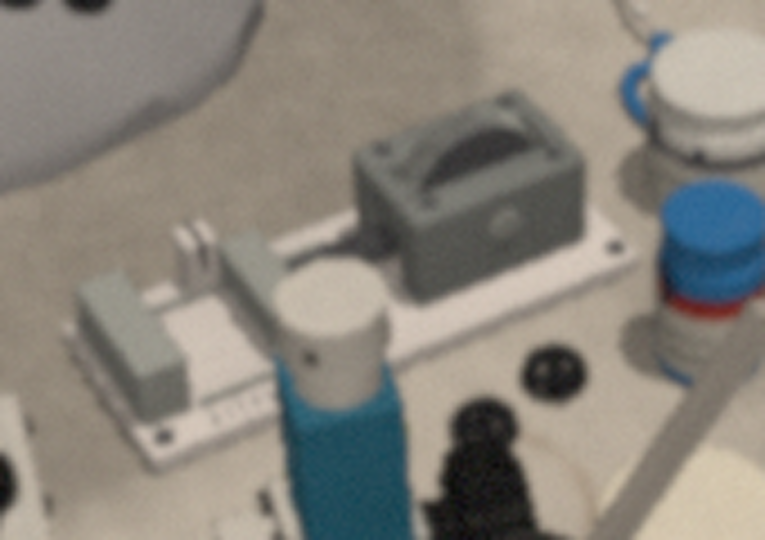

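```bash
cat >> h.py <<'E'
from scipy.optimize import least_squares
from scipy.special import erf
def prof(c,lo,hi,s=4,x0=-70,x1=20):
    a,xs,ys=rect(c,34,x0,x1,-30,45,s); g=cv2.cvtColor(a,cv2.COLOR_BGR2GRAY).astype(float)
    return xs,g[:,(ys>lo)&(ys<hi)].mean(1)
def step(x,x0,s): return .5*(1+erf((x-x0)/(s*2**.5)))
def fitjaw(c,guess,lo=11,hi=20,free=True):
    xs,J=prof(c,lo,hi); e=w2f(np.array(c["eye"]))[0]
    m=(xs<guess+22)&(xs>guess-9); x=xs[m]; y=J[m]
    def w(xf,z=15): return xf-(e[0]+(xf-e[0])*(e[2]-34)/(e[2]-z))
    def mod(p):
        xf,b0,t,f,b1,s,th,sh=p
        xb=xf-w(xf)-sh
        return b1+(f-b1)*step(x,xb,s)+(t-f)*step(x,xf,s)+(b0-t)*step(x,xf+th,s)
    best=least_squares(lambda p:np.r_[mod(p)-y,(p[6]-16)*30,p[7]*3,],[guess,190,157,120,190,1.5,16,0.3])
    return best.x,np.sqrt(np.mean(best.fun[:-2]**2)),w(best.x[0])
def fitmark(c,lo=26,hi=33):
    xs,T=prof(c,lo,hi); m=(xs<-40)&(xs>-50) ; x=xs[m];y=T[m]
    def mod(p):
        x0,a,b,s,d,f=p   # line 1.8 wide, tab front face edge at x0-6
        return a+b*(step(x,x0-.9,s)-step(x,x0+.9,s))+f*(1-step(x,x0-d,s))
    r=least_squares(lambda p:np.r_[mod(p)-y,(p[4]-6)*5],[-45.2,185,-60,1.3,6,-40]); return r.x,np.sqrt(np.mean(r.fun**2))
E
python3 - <<'E'
from h import *
np.set_printoptions(precision=2,suppress=True)
for n,g in(("top0",-19.7),("top3",-41)):
    c=load(n); print(n); 
    for lo,hi in((14,20),(7,14),(-18,-8)): print(lo,fitjaw(c,g,lo,hi))
    print(fitmark(c))
xs,J=prof(load("top3"),12,20); print([(round(a,1),int(b)) for a,b in zip(xs[::4],J[::4]) if -60<a<-10])
# displacement by 1D correlation
for lo,hi in((10,20),(-18,-8)):
    a=prof(load("top0"),lo,hi);b=prof(load("top3"),lo,hi); xs=a[0]
    m=(xs<0)&(xs>-26)
    f=lambda d:np.sum((np.interp(xs[m]-d,b[0][::-1],b[1][::-1])-a[1][m])**2)
    D=np.arange(15,30,.05); print("shift",D[np.argmin([f(d) for d in D])])
E
```

```text
top0
14 (array([-19.49, 191.77, 157.23, 101.27, 187.71,   1.91,  16.02,   1.41]), np.float64(0.413234053381727), np.float64(1.2336081814168836))
7 (array([-19.3 , 188.69, 158.43, 101.31, 190.52,   1.86,  16.01,   1.52]), np.float64(0.7141038322933073), np.float64(1.2374642497758863))
-18 (array([-19.43, 192.33, 160.42, 110.08, 191.48,   1.92,  16.02,   2.4 ]), np.float64(0.6599478212572718), np.float64(1.234825036128786))
(array([-45.19, 187.57, -61.34,   1.52,   5.81, -62.28]), np.float64(0.5990485979235789))
top3
14 (array([-40.92, 189.13, 157.11,  99.69, 187.91,   1.87,  16.02,   1.47]), np.float64(0.5821620027860667), np.float64(0.7836795094867455))
7 (array([-39.96, 186.56, 158.43, 124.45, 190.51,   1.83,  16.04,   2.6 ]), np.float64(0.7876783461442306), np.float64(0.8039433513102878))
-18 (array([-40.6 , 191.52, 160.55, 120.76, 192.45,   1.83,  16.03,   2.89]), np.float64(0.5026193046505579), np.float64(0.7903246473560586))
(array([-45.19, 187.24, -60.33,   1.54,   5.86, -60.51]), np.float64(0.5072807675158897))
[(np.float64(-11.0), 190), (np.float64(-12.0), 190), (np.float64(-
[... 558 characters left out ...]
 (np.float64(-35.0), 158), (np.float64(-36.0), 157), (np.float64(-37.0), 156), (np.float64(-38.0), 153), (np.float64(-39.0), 149), (np.float64(-40.0), 142), (np.float64(-41.0), 137), (np.float64(-42.0), 140), (np.float64(-43.0), 150), (np.float64(-44.0), 163), (np.float64(-45.0), 176), (np.float64(-46.0), 183), (np.float64(-47.0), 187), (np.float64(-48.0), 188), (np.float64(-49.0), 189), (np.float64(-50.0), 189), (np.float64(-51.0), 189), (np.float64(-52.0), 189), (np.float64(-53.0), 189), (np.float64(-54.0), 189), (np.float64(-55.0), 190), (np.float64(-56.0), 190), (np.float64(-57.0), 190), (np.float64(-58.0), 190), (np.float64(-59.0), 190)]
shift 21.000000000000085
shift 21.000000000000085
```

```bash
python3 - <<'E'
from h import *
j=np.array(bot.read_state()["joint_positions"]); j[0]-=0.75; bot.move_joints(list(j))
stroke(-5.7,5.7); bot.servo_line(tp(5.7,80),speed=80)
bot.servo_line(tp(0,150),speed=200)
j=np.array(bot.read_state()["joint_positions"]); j[0]+=0.75 
bot.move_joints(list(j)); 
grab(("top","top4")); grab(("scene","scene4"))
np.set_printoptions(precision=2,suppress=True)
print(bot.read_state()["clock"])
c=load("top4")
for lo,hi in((14,20),(7,14),(-18,-8)): print(lo,fitjaw(c,-45,lo,hi))
print(fitmark(c))
for n0 in("top0","top3"):
  for lo,hi in((10,20),(-18,-8)):
    a=prof(load(n0),lo,hi);b=prof(c,lo,hi); xs=a[0]
    m=(xs<0)&(xs>-26) if n0=="top0" else (xs<-20)&(xs>-48)
    f=lambda d:np.sum((np.interp(xs[m]-d,b[0][::-1],b[1][::-1])-a[1][m])**2)
    D=np.arange(0,30,.05); print(n0,"shift",D[np.argmin([f(d) for d in D])])
a,_,_=rect(c,34,-65,-15,-30,45,8); b,_,_=rect(load("scene4"),34,-65,-15,-30,45,8)
cv2.imwrite("pics/r4.png",cv2.resize(np.hstack([a,b]),None,fx=.66,fy=.66))
for n,o in(("scene4",(170,200)),):
    a=load(n)["image"][230:290,180:270]; cv2.imwrite(f"pics/{n}z.png",cv2.resize(a,None,fx=8,fy=8,interpolation=cv2.INTER_CUBIC))
E
```

```text
16.12 [[-5.5  -0.08 64.41]] [-1.27 -0.15  4.02]
16.73 [[ 5.89 -0.08 64.06]] [ 0.06 -1.86  5.42]
19.4667
14 (array([-44.89, 188.71, 157.14, 117.22, 188.76,   1.88,  16.03,   2.95]), np.float64(0.5517782617088743), np.float64(0.7003832873269715))
7 (array([-45.32, 183.67, 158.48, 114.53, 191.87,   1.88,  16.02,   2.58]), np.float64(0.6658653322152868), np.float64(0.691290471579137))
-18 (array([-45.41, 191.13, 160.48, 107.36, 193.07,   1.82,  16.02,   1.74]), np.float64(0.6099534381401315), np.float64(0.6893944207153098))
(array([-45.16, 188.02, -63.71,   1.57,   5.87, -61.26]), np.float64(0.4146964205356958))
top0 shift 26.0
top0 shift 25.05
top3 shift 5.0
top3 shift 4.0
```

View pics/r4.png

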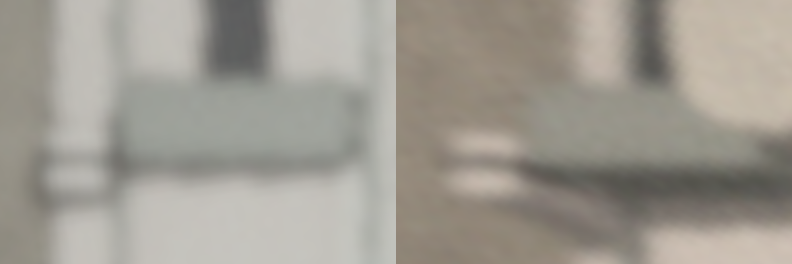

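View pics/scene4z.png

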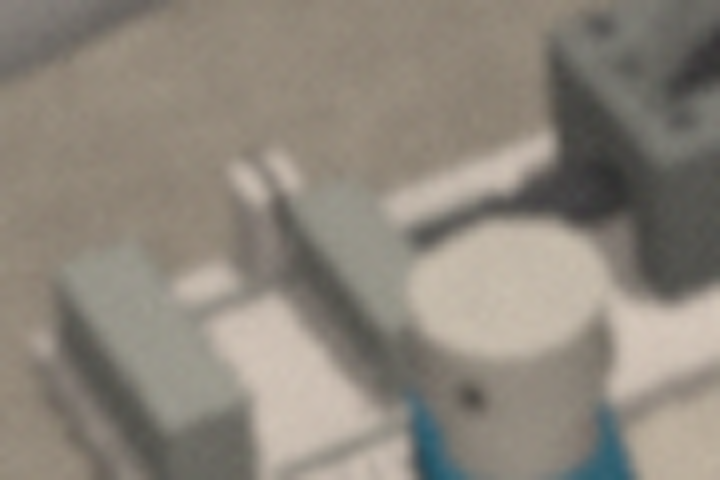

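```bash
cat >> h.py <<'E'
def raw(c,z=34,x0=-70,x1=0,y0=-30,y1=42):
    V,U=np.mgrid[0:480,0:640]; uv=np.c_[U.ravel(),V.ravel()]
    q=proj(c,f2w([(x0,y0,z),(x1,y0,z),(x0,y1,z),(x1,y1,z)])); a=q.min(0)-2;b=q.max(0)+2
    k=((uv>a)&(uv<b)).all(1); uv=uv[k]
    P=w2f(atz(c,uv,z)); g=c["image"].astype(float).mean(2)[uv[:,1],uv[:,0]]
    return P[:,0],P[:,1],g
def avg(n,N):
    import pickle
    c=bot.read_camera(n); ims=[c["image"].astype(float)]
    for i in range(N-1): ims.append(bot.read_camera(n)["image"].astype(float))
    c["image"]=np.mean(ims,0); return c
def jaw2d(c,guess,regs,th=16,wf=True):
    x,y,g=raw(c); e=w2f(np.array(c["eye"]))[0]
    m=np.zeros(len(x),bool)
    mf=(x<guess+8)&(x>guess-8)&(y>regs[0])&(y<regs[1])
    mr=(x<guess+22)&(x>guess+8)&np.any([(y>a)&(y<b) for a,b in regs[2]],0)
    m=mf|mr; x,y,g=x[m],y[m],g[m]
    def mod(p):
        xf,k,b0,t,f,b1,s,sh,h=p
        xe=xf+k*(y-22); 
        return b1+(f-b1)*step(x,xe-sh,s)+(t-f)*step(x,xe,s)+(b0-t)*step(x,xe+h,s)
    r=least_squares(lambda p:np.r_[mod(p)-g,(p[8]-th)*100],[guess,0,190,157,120,190,1.5,2,th],loss="soft_l1",f_scale=3)
    cov=np.linalg.inv(r.jac.T@r.jac); return r.x,np.sqrt(np.mean(r.fun[:-1]**2)),np.sqrt(cov[0,0])
def mark2d(c,lo=25.5,hi=34):
    x,y,g=raw(c); m=(x<-40.5)&(x>-49.5)&(y>lo)&(y<hi); x,y,g=x[m],y[m],g[m]
    def mod(p):
        x0,a,b,s,d,f,k2=p
        return a+b*(step(x,x0-.9,s)-step(x,x0+.9,s))+f*(1-step(x,x0-d,s))+k2*(1-step(x,x0+d,s)) *0+k2*step(x,x0+d,s)
    r=least_squares(lambda p:np.r_[mod(p)-g,(p[4]-6)*30],[-45.2,185,-60,1.3,6,-40,-5]); return r.x,np.sqrt(np.mean(r.fun**2)),m.sum()
E
python3 - <<'E'
from h import *
import pickle
np.set_printoptions(precision=2,suppress=True)
t=avg("top",5); s=avg("scene",5); pickle.dump((t,s),open("a4.pkl","wb"))
R_=(-19,20,[(9,20),(-19,-9)])
for n,g in(("top0",-19.5),("top3",-41)): print(n,jaw2d(load(n),g,R_),mark2d(load(n)))
print("top4",jaw2d(t,-45.2,R_),mark2d(t))
print("left only",jaw2d(t,-45.2,(8,20,[(9,20)])))
print("scene4",jaw2d(s,-45.2,(6,20,[(10,20)])),mark2d(s))
print("scene4 nobackside",jaw2d(s,-45.2,(0,20,[])))
print("scene3",jaw2d(load("scene3b"),-41.2,(6,20,[(10,20)])),mark2d(load("scene3b")))
print(bot.read_state()["clock"])
E
```

```text
top0 (array([-18.85,   0.02, 191.46, 157.67, 107.79, 189.17,   1.9 ,   3.31,
        16.  ]), np.float64(3.055726088394922), np.float64(0.053027926348361946)) (array([-45.15, 186.78, -68.67,   1.5 ,   6.  , -96.62, -19.88]), np.float64(4.293616405766634), np.int64(24))
top3 (array([-40.09,   0.02, 190.42, 157.86, 119.04, 190.17,   1.84,   3.57,
        16.  ]), np.float64(3.3025337554004337), np.float64(0.05646762581897537)) (array([-45.13, 191.47, -87.69,   1.7 ,   6.  , -97.1 , -46.83]), np.float64(4.470580753647818), np.int64(24))
top4 (array([-45.34,  -0.01, 189.95, 157.92, 116.76, 191.25,   1.86,   3.25,
        16.  ]), np.float64(3.089098803200745), np.float64(0.06361521709757918)) (array([-45.16, 186.75, -68.91,   1.5 ,   6.  , -87.36, -24.99]), np.float64(4.595068917284885), np.int64(24))
left only (array([-44.78,   0.01, 188.95, 156.57, 120.48, 189.81,   1.88,   3.83,
        16.  ]), np.float64(2.970745029862354), np.float64(0.09333065552640121))Traceback (most recent call last):
  File "<stdin>", line 9, in <module>
  File "h.py", line 100, in jaw2d
    cov=np.linalg.inv(r.jac.T@r.jac); return r.x,np.sqrt(np.mean(r.fun[:-1]**2)),np.sqrt(cov[0,0])
    ainv = _umath_linalg.inv(a, signature=signature)
    raise LinAlgError("Singular matrix")
numpy.linalg.LinAlgError: Singular matrix
```

```bash
sed -i 's/np.linalg.inv(r.jac/np.linalg.pinv(r.jac/' h.py; python3 - <<'E'
from h import *
import pickle
np.set_printoptions(precision=2,suppress=True)
t,s=pickle.load(open("a4.pkl","rb"))
for c in(t,s): print("px/mm x,y,z",[proj(c,f2w([(-45+a,22+b,34+d)]))-proj(c,f2w([(-45,22,34)])) for a,b,d in((1,0,0),(0,1,0),(0,0,1))])
for nm,c in(("t",t),("s",s)):
    x,y,g=raw(c)
    for y0 in ((20,15,10,5) if nm=="s" else (20,15,10,5,0,-5,-10,-15)):
        m=(abs(y-y0+2.5)<2.5)&(x<-38)&(x>-52); o=np.argsort(-x[m]); print(nm,y0,[(round(a,1),int(b)) for a,b in zip(x[m][o],g[m][o])][::1 if nm=="t" else 2])
    m=(y>26)&(y<34)&(x<-37)&(x>-56); o=np.argsort(-x[m]); print(nm,"mark",[(round(a,1),round(b0),int(b)) for a,b0,b in zip(x[m][o],y[m][o],g[m][o])])
E
```

```text
px/mm x,y,z [array([[ 0.09, -0.57]]), array([[-0.57, -0.08]]), array([[-0.06, -0.03]])]
px/mm x,y,z [array([[ 0.59, -0.23]]), array([[-0.28, -0.37]]), array([[-0.06, -0.48]])]
t 20 [(np.float64(-38.2), 152), (np.float64(-39.4), 157), (np.float64(-39.7), 156), (np.float64(-39.9), 152), (np.float64(-41.1), 155), (np.float64(-41.4), 155), (np.float64(-41.6), 151), (np.float64(-42.8), 152), (np.float64(-43.1), 149), (np.float64(-43.3), 145), (np.float64(-44.6), 143), (np.float64(-44.8), 138), (np.float64(-45.1), 133), (np.float64(-46.3), 137), (np.float64(-46.5), 135), (np.float64(-46.8), 132), (np.float64(-48.2), 151), (np.float64(-48.5), 149), (np.float64(-48.7), 143), (np.float64(-49.9), 173), (np.float64(-50.2), 171), (np.float64(-50.4), 165), (np.float64(-51.7), 186), (np.float64(-51.9), 184)]
t 15 [(np.float64(-38.7), 157), (np.float64(-38.9), 157), (np.float64(-39.2), 157), (np.float64(-40.4), 157), (np.float64(-40.6), 156), (np.float64(-40.9), 155), (np.float64(-42.1), 154), (np.float64(-42.3), 154), (np.float64(-42.6), 153), (np.float64(-43.8), 147), (np.float64(-44.1), 147), (n
[... 7174 characters left out ...]
 32, 136), (np.float64(-46.0), 27, 135), (np.float64(-46.3), 30, 142), (np.float64(-46.6), 33, 140), (np.float64(-47.4), 28, 158), (np.float64(-47.6), 31, 164), (np.float64(-48.4), 26, 170), (np.float64(-48.7), 29, 178), (np.float64(-49.0), 32, 174), (np.float64(-49.7), 27, 180), (np.float64(-50.0), 30, 180), (np.float64(-50.3), 33, 166), (np.float64(-51.0), 28, 170), (np.float64(-51.3), 31, 162), (np.float64(-51.6), 34, 146), (np.float64(-52.3), 28, 147), (np.float64(-52.6), 31, 142), (np.float64(-53.3), 26, 131), (np.float64(-53.6), 29, 133), (np.float64(-53.9), 32, 131), (np.float64(-54.6), 27, 128), (np.float64(-54.9), 30, 131), (np.float64(-55.2), 33, 131), (np.float64(-55.9), 28, 132)]
```

```bash
python3 - <<'E'
from h import *
import pickle
t,s=pickle.load(open("a4.pkl","rb"))
for nm,c in(("t",t),("s",s)):
    def reg(z,x0,x1,y0,y1):
        V,U=np.mgrid[0:480,0:640]; uv=np.c_[U.ravel(),V.ravel()]; k=(U.ravel()>220 if nm=="t" else U.ravel()>150)&(V.ravel()>200)&(V.ravel()<330)&(U.ravel()<350); uv=uv[k]
        P=w2f(atz(c,uv,z)); m=(P[:,0]>x0)&(P[:,0]<x1)&(P[:,1]>y0)&(P[:,1]<y1)
        return np.round(np.median(atdepth(c,uv[m])[:,2]),2),round(np.std(atdepth(c,uv[m])[:,2]),2),m.sum()
    print(nm,"jaw",reg(34,-43,-32,8,19),"tab",reg(34,-49.5,-42,27,33),"anvil",reg(36,-88,-77,0,18),"bed",reg(10,-68,-55,-5,15),"housing",reg(51,20,75,13,21))
E
```

```text
t jaw (np.float64(34.82), np.float64(1.65), np.int64(41)) tab (np.float64(35.1), np.float64(1.46), np.int64(15)) anvil (np.float64(36.73), np.float64(1.26), np.int64(67)) bed (np.float64(10.25), np.float64(1.47), np.int64(83)) housing (np.float64(51.6), np.float64(100.97), np.int64(146))
s jaw (np.float64(33.13), np.float64(138.12), np.int64(34)) tab (np.float64(32.63), np.float64(0.63), np.int64(12)) anvil (np.float64(35.09), np.float64(1.01), np.int64(59)) bed (np.float64(9.43), np.float64(8.83), np.int64(77)) housing (np.float64(50.77), np.float64(17.56), np.int64(111))
```

```bash
python3 - <<'E'
from h import *
import pickle
t,s=pickle.load(open("a4.pkl","rb")); a=load("top0")["image"].astype(float)
d=np.abs(t["image"]-a).max(2); 
for n,(u,v) in dict(ink=(306,187),hard=(344,221),c1=(329,252),c2=(332,270),big=(398,274)).items(): print(n,d[v-14:v+14,u-14:u+14].max())
S=bot.read_state(); print(S["clock"],S["ee_pos"],S["ft_force"])
bot.finish_job()
E
```

```text
ink 3.0
hard 3.4000000000000057
c1 2.799999999999997
c2 2.5999999999999943
big 2.0
19.9667 [617.95550263 256.44553178 168.99784255] [ 0.48398009 -0.00899331 -0.16487507]
the job is handed in; nothing more can be done
```

I set the jaw to the gauge line by rolling the thumbwheel in four light strokes, then moved the hand away and handed the job in at about 20 s. The fingers were closed and pressed with about 4–5 N. Three strokes were about 18 mm of rim travel and the last was 11.4 mm. The jaw itself was never touched.

**Position (along the fixture's x):**

| View | Jaw front face | Mark | Difference |
|---|---|---|---|
| Top camera | about -45.1 to -45.3 mm | -45.2 mm | within about 0.2 mm |
| Scene camera | about -46.15 mm | about -45.65 mm | about 0.5 mm past the line |

The two views disagree by a few tenths of a millimetre, and a pixel covers about 1.6 mm. My best estimate is 0 to 0.5 mm past the centre of the line, which is 1.8 mm wide. I did not correct this further. A narrower fit at the jaw's left end put it at -44.8 mm, about 0.4 mm short of the line. The model fit on the scene view failed, so those figures are read from its brightness profile.

**Surroundings:** all five bystanders looked unchanged in the before and after top pictures. The wrist force was near zero with the hand clear.

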